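# Nip up a screw eye with a turning bar

## Robot

A 7-joint arm with a two-finger parallel gripper is mounted at the origin on the work surface. World frame = base frame: x ahead of the robot, y to its left, z up, the work surface at z = 0. Lengths are in mm, angles in rad, forces in N, time in s.
With the tool pointing down it reaches from about 425 to 825 mm from the base axis. Payload 3.6 kg.
Tool frame: the origin (TCP) lies at the very end of the fingers, on their centre line; the grasp point (between the pads) lies 19 mm behind it; z points along the fingers, y is the line along which they close (so a half turn about z gives the same grasp; the last joint's range is limited). The gripper opens to 85 mm and grips with 20 to 120 N. Pads are 22 mm wide; open, the fingers measure 114 mm over their backs; the gripper's body (76 mm by 85 mm) begins 54 mm behind the grasp point. The pads swing forward as they close: fully open they stand 13 mm farther back than shut.
Start: joints at [-1.331, 0.615, -0.013, 1.423, 0.008, 1.103, -0.04], TCP at [171.337, 626.982, 231.297] pointing down, gripper open.
Joint ranges: [-3.12, 3.12], [-0.3, 2.06], [-1.34, 1.32], [0.26, 2.42], [-1.36, 4.5], [0.01, 1.98], [-2.84, 2.84]. Speed limits (rad/s): [2.79, 2.79, 3.14, 3.14, 3.14, 3.14, 3.14].

## Interface

Orientations are given as a rotation vector (axis times angle).
In Python, from plant import telemetry, cams, workorder gives the robot as it stands. The module is installed in compiled form; this text tells all that it offers.
- The arm moves only by the tool carry_out, never from a script. Its argument "steps" is a list of rows, each a list of 7 numbers: the turn, a rotation vector about the tool's x, y, z in rad, then the shift along the tool's x, y, z in mm, then the opening, from 0 (shut) to 1 (fully open). In form: [[wx, wy, wz, tx, ty, tz, jaw], ...]. A call has exactly 10 rows; each row is the pose to reach, as a shift and turn from the pose commanded when the call began, along the tool's axes at that moment; what a row does not reach only later rows make up. A row lasts 1/12 s, in which the tool goes at most 41.7 mm and 7.16 degrees, less where a joint would pass 70% of its speed; a pose out of reach is approached as far as the arm can. A call with a gripper value outside its range is refused whole. The fingers move at their own pace and stop on an object; "newtons" is the grip in N (left out, the last holds). Time passes only in rows, so rows that repeat a pose let the fingers close, or fill a call up. It gives the time, the measured TCP pose, the force, the opening and the grip force at its end, in the units of the state.
- telemetry.observe(): the state, without advancing time (a new reading comes with each control period).
- cams.capture(name): name is "side" or "top"; returns the picture (480x640x3 uint8, red, green, blue); there is no depth.
- cams.camera_params(name): a dict with "fx", "fy", "cx", "cy" (pixels), "origin" and "orientation" of the camera in the world. Camera axes: x right, y up, looking along -z (the intrinsics and any distortion apply to the point x, -y, -z); pixel columns grow to the right and rows downward; lengths in mm; the calibration is good to about 2 mm. A picture is of the moment at which its call begins. camera_params takes no time and is no camera call.
- workorder.hand_in(): hands the job in; it is judged then, once.
Trained networks look in the newest picture that a camera, given by its name, has taken for a name from the list of things; names that differ only in an ending like _2 or _b are one class to them, and where a whole thing is asked for, a point or a joint stands for the part that bears it (a point fixed in the world has none). Each returns a list of dicts, best first, with "p" (0 to 1); they miss things now and then, are a little off and sometimes report something else, mostly with a low value. They report only what shows in the picture. A call takes as long as a camera call.
- cams.recognise(camera, target): "rect" ([left, top, right, bottom] in pixels, round what is visible of it).
- cams.cut_out(camera, target): "mask" (480x640 bool, what is visible of it) and "rect" ([left, top, right, bottom] in pixels, round what is visible of it).
- cams.place_of(camera, target): "pixel" ([column, row] in pixels: a listed point, or the origin of a listed thing).
The state is a dict: "time": time; "q": joint angles; "dq": joint speeds; "effort": joint torques, N m; "ee_pos": TCP position; "tool_rot": TCP orientation; "ft_force": force on the tool from outside, world axes, zero at the start; "moment": the same for the moment, N m; "grip_width": opening from 0.0 (shut) to 1.0 (fully open); "grip_force": force on a finger pad.
Only numpy, scipy, OpenCV 4.12 (cv2) and the standard library are available. Lean on these libraries where they do the work, as an engineer would, in place of code of your own. Each camera call takes 0.05 s, during which the arm holds its last target. There are 200 camera calls.

## Task

Take the turning bar from its cradle, slide it through the loop of the screw eye in the plywood panel until the bar's middle is in the loop, and with it turn the eye clockwise (seen from above) until its flange comes up tight on the tab washer; you will feel it stiffen. Then nip it up by about ten degrees more, so that it drags the washer along by that much and no further, without straining the eye. Draw the bar out without unscrewing the eye again, lay it back in its cradle the way it lay, and leave the other things where they are.

Things in the scene. Friction and masses are not known exactly. Their poses are not given: they have to be found in the camera images.
- panel: plywood panel, 300 x 260 x 18 mm, on two battens, fixed to the bench; its top is 48 mm above the bench. Origin under its centre, z up. A round hole, 86 mm across, near one corner. A carpenter's pencil and a sanding block lie on it.
- eye: steel screw eye standing upright at the panel's centre: 28 mm flange on the washer, 11 mm shank, and an oval loop on top of 8 mm wire, opening 26 mm wide and 36 mm high. It only turns, about the vertical axis through its origin (bottom centre of the flange); it does not sink noticeably. Thread friction about 0.12 N m; it stays where it is left. More than 45 N between bar and eye strains it. It must be turned with the bar; keep the fingers off it.
- loop (a point): centre of the eye's loop, on its turning axis, 98 mm above the bench. Its x axis is the level axis through the opening (the bar slides along +x or -x, and because it is loose in the loop may point up to about 35 degrees aside of it when it enters); y across the loop, z up. Turning the bar takes up about 55 degrees of slack either side of the x axis before it carries the loop along.
- lug (a point): outer top of the small lug on the rim of the eye's flange, 18.5 mm from the turning axis, 55 mm above the bench. It turns with the eye and shows how it stands; it is no stop. From the start the eye has some 15 to 70 degrees to go until the flange is tight; where that is differs from eye to eye and cannot be seen: the lug then stands anywhere from 8 to 67 degrees short of the tab.
- tab (a point): upright tab on the rim of the aluminium tab washer under the eye, 18.5 mm from the turning axis, 55 mm above the bench. It shows the turn of the washer, which stays put until the flange is tight on it and then goes round with the eye; from there turning takes about 0.5 N m in all instead of 0.12, and the washer stays where it is dragged. Ten degrees of drag move the tab 3 mm; more than 6 mm ruins the thread, less than 1.5 mm is not tight.
- bar: loose turning bar: aluminium rod 12 mm thick, 212 mm long overall, through a square wooden handle 22 x 22 x 70 mm; 0.11 kg or so. Origin at the handle's centre, on the rod's axis; x along the rod towards its long end. The short end stands 32 mm out of the handle. Grip it by the handle.
- bar_mid (a point): middle of the long end, marked by two dark rings, 90 mm ahead of the handle's centre; it should be within about 25 mm of the loop's centre while turning
- bar_tip (a point): tip of the long end, 145 mm ahead of the handle's centre
- bar_neck (a point): where the long end leaves the handle, 35 mm ahead of the handle's centre
- cradle: low wooden cradle, fixed: base 160 x 60 x 14 mm and two posts, 12 mm thick, with open V notches (40 mm wide at the top) at x = -52 and +72 mm, which carry the rod either side of the handle. Origin under the handle's place, x along the bar.
- cradle_seat (a point): where the bar's origin lies when the bar rests in the cradle, 62 mm above the bench; x along the bar towards its long end. The bar may lie up to 15 mm off along the cradle.
- screw_tray: grey tray of screws, 150 x 90 x 35 mm, fixed; not part of the job (it and the cradle may stand on either side of the panel)
- pencil: carpenter's pencil, 150 mm, lying on the panel; leave alone
- sand_block: cork sanding block, 55 x 34 x 22 mm, on the panel's far edge; leave alone
- driver: screwdriver on the bench; leave alone
- offcut: plywood offcut; leave alone

How it is judged:
By the outcome, as a careful person would: the job done as asked, in the order asked, and still so for the second after the job is handed in, with the robot touching nothing.
It also fails if it takes over 72 s, if anything falls off the work surface, if the arm or the gripper's body presses on something with over 40 N, if the wrist force passes 120 N, or if a joint passes its speed limit or range.

## Working session

There is one attempt and no reset: what is moved stays moved. The work goes in short steps, Python scripts to look and compute and a tool call to move; the robot and the scene stay as the last step left them, time stands still between calls to the robot, and variables do not carry over. Pictures are saved under pics/ and viewed, at most 10 in all, crops included, and the job is handed in when it is done.

Besides the shell and the picture viewer there is one more tool, called after ">>>" as name(argument=value, ...) on one line, values as JSON. carry_out: Moves the arm, as the interface text tells. Its arguments: {"type":"object","properties":{"steps":{"type":"array"},"newtons":{"type":"number"}},"required":["steps"]}

```bash
mkdir -p pics
cat > h.py <<'E'
import numpy as np, cv2
from scipy.spatial.transform import Rotation as R
from plant import telemetry, cams, workorder
def P(n):
    p=cams.camera_params(n); o=np.array(p['orientation'],float)
    M=o if o.shape==(3,3) else (R.from_rotvec(o).as_matrix() if o.size==3 else R.from_quat(o).as_matrix())
    return p,M,np.array(p['origin'],float)
def ray(n,px):
    p,M,o=P(n); K=np.array([[p['fx'],0,p['cx']],[0,p['fy'],p['cy']],[0,0,1.]])
    d=np.array(p.get('distortion',np.zeros(5)),float)
    u=cv2.undistortPoints(np.array([[px]],float),K,d)[0,0]
    return o,M@np.array([u[0],-u[1],-1.])
def at_z(n,px,z):
    o,v=ray(n,px); return o+v*(z-o[2])/v[2]
def tri(a,b):
    A=np.zeros((3,3));B=np.zeros(3);L=[]
    for n,px in (('top',a),('side',b)):
        o,v=ray(n,px); v/=np.linalg.norm(v); Q=np.eye(3)-np.outer(v,v); A+=Q;B+=Q@o;L.append((o,Q))
    x=np.linalg.solve(A,B); return x,[np.linalg.norm(Q@(x-o)) for o,Q in L]
def save(n,f):
    im=cams.capture(n); cv2.imwrite('pics/'+f,im[:,:,::-1]); return im
E
python3 - <<'E'
from h import *
for n in('top','side'): print(cams.camera_params(n)); save(n,n+'0.png')
s=telemetry.observe(); print(s['tool_rot'],s['ee_pos'],s['ft_force'])
Z=dict(loop=98,lug=55,tab=55,bar=62,bar_mid=62,bar_tip=62,bar_neck=62,cradle_seat=62,panel=0,eye=48,pencil=52,sand_block=48,screw_tray=0,cradle=0)
for t,z in Z.items():
    r={}
    for n in('top','side'):
        L=cams.place_of(n,t)
        if L: r[n]=L[0]['pixel']; print(t,n,np.round(L[0]['pixel'],1),round(L[0]['p'],2),np.round(at_z(n,r[n],z),1))
    if len(r)==2: x,e=tri(r['top'],r['side']); print('   tri',np.round(x,1),np.round(e,1))
E
```

```text
{'fx': 599.0279439355277, 'fy': 599.0279439355277, 'cx': 312.4496759893004, 'cy': 249.1677808255289, 'origin': array([ 367.22934668,    6.32437434, 1589.30908546]), 'orientation': array([ 0.11277973, -0.13070315, -1.53551476])}
{'fx': 539.6871905328562, 'fy': 539.6871905328562, 'cx': 322.41425102201504, 'cy': 243.11110280334105, 'origin': array([ 374.88862115, -866.7545849 ,  965.96018788]), 'orientation': array([ 0.7938379 , -0.08374205, -0.24625695])}
[-0.41767772 -3.11344168  0.00370203] [171.1935193  626.32161716 230.2400536 ] [-0.6778547  -0.11178744  0.70012074]
loop top [192.9 286.7] 0.63 [497.3 287.3  98. ]
loop side [337.2 243.2] 0.59 [614.2 -13.8  98. ]
   tri [ 615.5  329.4 -233.5] [91.6 91.6]
lug top [311.1 243.3] 0.46 [623.6  -3.6  55. ]
lug side [336.9 255.1] 0.67 [614.6 -10.   55. ]
   tri [620.6  -3.2  48. ] [4.1 4.1]
tab top [321.  241.5] 0.49 [629.2 -29.2  55. ]
tab side [343.4 262.8] 0.56 [622.4 -38.1  55. ]
   tri [628.  -29.1  45.2] [2.9 2.9]
bar top [191.7 285.6] 0.89 [503.1 297.3  62. ]
bar side [279.5 177.2] 0.24 [541.2 313.   62. ]
   tri [520.1 293.2  77. ] 
[... 643 characters left out ...]
7] 0.61 [613.6 -15.2  48. ]
eye side [335.3 258.1] 0.68 [610.1 -11.9  48. ]
   tri [611.2 -15.   51.3] [1.9 1.9]
pencil top [356.9 246.3] 0.59 [ 620.2 -123.    52. ]
pencil side [349.9 291.8] 0.86 [ 612.6 -124.2   52. ]
   tri [ 616.8 -122.7   50.3] [3.6 3.6]
sand_block top [282.1 207.4] 0.53 [718.   75.6  48. ]
sand_block side [338.2 256.5] 0.33 [618.1  -8.7  48. ]
   tri [689.9  81.  -39.7] [46.9 46.9]
screw_tray top [422.2 291. ] 0.71 [ 513.9 -303.7    0. ]
screw_tray side [329.5 383.4] 0.92 [ 517.3 -303.4    0. ]
   tri [ 515.5 -303.8    0.7] [1.7 1.7]
cradle top [198.4 288. ] 0.74 [502.8 291.    0. ]
cradle side [268.7 203. ] 0.86 [500.9 287.    0. ]
   tri [502.3 291.8  -4. ] [0.9 0.9]
```

Run:
```python
from h import *
t=cv2.imread('pics/top0.png');s=cv2.imread('pics/side0.png')
a=cv2.resize(t[205:285,270:350],(400,400),interpolation=cv2.INTER_CUBIC)
b=cv2.resize(s[210:290,297:377],(400,400),interpolation=cv2.INTER_CUBIC)
cv2.imwrite('pics/eye0.png',np.hstack([a,b]))
```

```text
(no output)
```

View pics/top0.png

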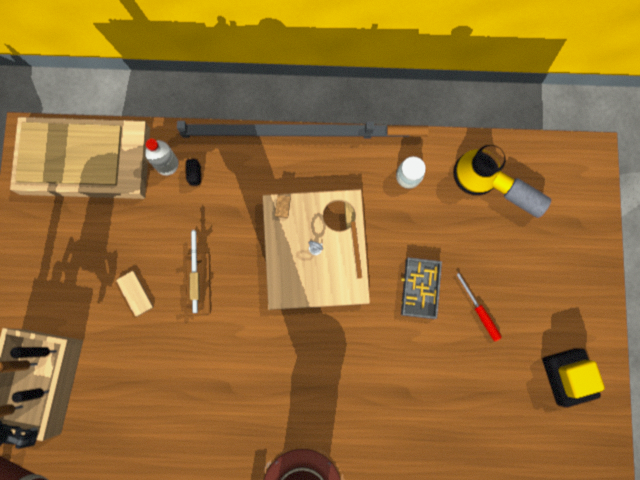

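View pics/side0.png

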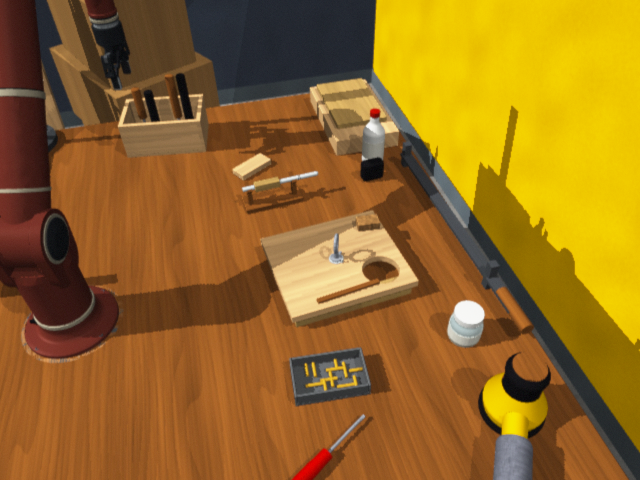

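View pics/eye0.png

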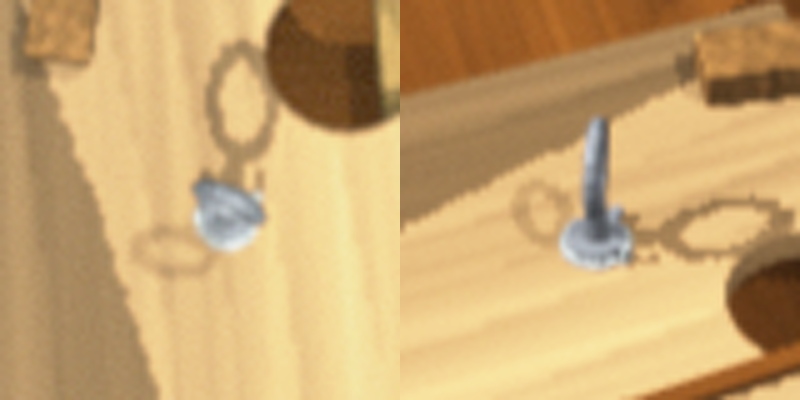

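The top view shows the bar in its cradle at about (192,286), with its long end pointing away from the robot to (194,232). The eye is at (316,247), its loop plane running from (309,242) to (323,249). The sanding block is at (282,207), the hole at (338,215) and the pencil at (357,246). In the side view the loop is nearly edge-on at (336,245), with the flange at (336,258).

```bash
python3 - <<'E'
from h import *
for n,px,z in(('top',(315.6,245.2),117),('side',(336.4,245),98),('top',(315.6,250),51),('side',(336.4,258.4),51),('side',(336.6,234),120)): print(n,z,np.round(at_z(n,px,z),1))
a=at_z('top',(308.6,241.6),112);b=at_z('top',(322.6,249),112);d=a-b;print('loop y ang',np.degrees(np.arctan2(d[1],d[0])))
for n in('top','side'):
  L=cams.cut_out(n,'bar')
  if L:
    m=L[0]['mask'];pts=np.argwhere(m)[:,::-1].astype(float);print(n,L[0]['p'],L[0]['rect'],len(pts))
    vx,vy,x,y=cv2.fitLine(pts.astype(np.float32),cv2.DIST_HUBER,0,.01,.01).ravel()
    A=at_z(n,(x,y),65);B=at_z(n,(x+40*vx,y+40*vy),65);print(np.round(A,1),np.degrees(np.arctan2((B-A)[1],(B-A)[0])))
    im=cams.capture(n);hsv=cv2.cvtColor(im,cv2.COLOR_RGB2HSV)
    w=pts[(hsv[...,1][m]>70)];print('handle',np.round([at_z(n,w.min(0),65),at_z(n,w.max(0),65),at_z(n,np.median(w,0),65)],1))
  L=cams.cut_out(n,'panel')
  if L:
    c=cv2.minAreaRect(np.argwhere(L[0]['mask'])[:,::-1].astype(np.float32));print('panel',c,at_z(n,c[0],48))
E
cd pics; python3 -c "
import cv2,numpy as np
t=cv2.imread('top0.png');s=cv2.imread('side0.png')
cv2.imwrite('bar0.png',np.hstack([cv2.resize(t[220:320,150:250],(400,400)),cv2.resize(s[150:225,235:330],(400,400))]))"
```

```text
top 117 [608.9 -14.5 117. ]
side 98 [610.8 -19.   98. ]
top 51 [607.  -15.9  51. ]
side 51 [611.6 -16.4  51. ]
side 120 [614.9  -6.2 120. ]
loop y ang 63.68750957841518
top 0.61 [188.5, 227.3, 200.8, 311.6] 481
[533.6 292.6  65. ] -174.97690946271987
handle [[635.9 309.4  65. ]
 [466.9 276.   65. ]
 [499.5 290.7  65. ]]
panel ((315.58502197265625, 250.23800659179688), (115.72550201416016, 102.0050277709961), 86.72950744628906) [606.88681806 -15.87523588  48.        ]
side 0.93 [243.7, 171.6, 317.6, 191.1] 419
[531.7 289.9  65. ] 4.252197325596644
handle [[467.  340.2  65. ]
 [622.3 223.9  65. ]
 [502.4 288.8  65. ]]
panel ((339.7996520996094, 265.2354736328125), (95.99820709228516, 139.91433715820312), 73.7059555053711) [614.063371   -37.02726821  48.        ]
```

View pics/bar0.png

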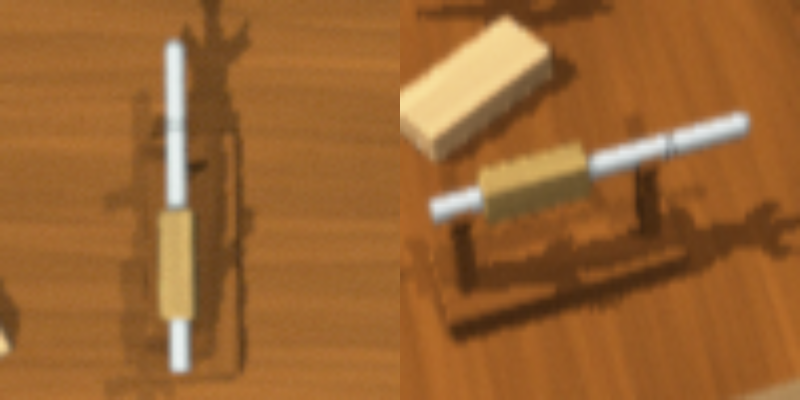

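The bar crop shows the handle's centre at top-view pixel (194.3,286) and the tip at (193.5,230), so the bar's yaw is about +4.6°. It is seated in both notches.

```bash
cat >> h.py <<'E'
import json,os
def load():
    if os.path.exists('cmd.json'): return json.load(open('cmd.json'))
    return dict(p=[171.337,626.982,231.297],rv=telemetry.observe()['tool_rot'].tolist() if hasattr(telemetry.observe()['tool_rot'],'tolist') else list(telemetry.observe()['tool_rot']))
def sent(*row):  # the last row of a move just executed -> commanded pose
    c=load(); r=R.from_rotvec(c['rv']); p=np.array(c['p'])+r.apply(row[3:6])
    r=r*R.from_rotvec(row[:3]); json.dump(dict(p=p.tolist(),rv=r.as_rotvec().tolist()),open('cmd.json','w'))
def go(p,yaw):   # tool pointing down with tool x at yaw (deg)
    c=load(); r=R.from_rotvec(c['rv']); y=np.radians(yaw)
    T=R.from_matrix(np.array([[np.cos(y),np.sin(y),0],[np.sin(y),-np.cos(y),0],[0,0,-1.]]))
    print('row',np.round((r.inv()*T).as_rotvec(),3),np.round(r.inv().apply(np.array(p)-c['p']),1))
def st():
    s=telemetry.observe(); m=R.from_rotvec(s['tool_rot']).as_matrix()
    print('t',round(s['time'],2),'p',np.round(s['ee_pos'],1),'yaw',round(np.degrees(np.arctan2(m[1,0],m[0,0])),1),'zax',np.round(m[:,2],3),'F',np.round(s['ft_force'],1),'M',np.round(s['moment'],2),'g',np.round([s['grip_width'],s['grip_force']],2),'q7',np.round(s['q'][6],2)); return s
E
python3 -c "
from h import *
st();go([502.5,290.5,120],184.6)"
```

```text
t 1.8 p [171.3 627.  231.3] yaw 164.7 zax [-0. -0. -1.] F [-0.6 -0.8  0.4] M [0.02 0.03 0.  ] g [1. 0.] q7 -0.04
row [-0.    -0.    -0.347] [-408.2 -237.3  111.3]
```

>>> carry_out(steps=[[0,0,-0.347,-408.2,-237.3,111.3,1],[0,0,-0.347,-408.2,-237.3,111.3,1],[0,0,-0.347,-408.2,-237.3,111.3,1],[0,0,-0.347,-408.2,-237.3,111.3,1],[0,0,-0.347,-408.2,-237.3,111.3,1],[0,0,-0.347,-408.2,-237.3,111.3,1],[0,0,-0.347,-408.2,-237.3,111.3,1],[0,0,-0.347,-408.2,-237.3,111.3,1],[0,0,-0.347,-408.2,-237.3,111.3,1],[0,0,-0.347,-408.2,-237.3,111.3,1]])

```text
time: 2.63
ee_pos: [457.2, 336.6, 135.6]
tool_rot: [-0.126, 3.138, 0.001]
ft_force: [0.5, 0.1, 0.5]
grip_width: 1.002
grip_force: 0.0
```

```bash
cat >> h.py <<'E'
def sync():
    s=telemetry.observe(); json.dump(dict(p=list(map(float,s['ee_pos'])),rv=list(map(float,s['tool_rot']))),open('cmd.json','w'))
E
python3 -c "
from h import *
sync();st();go([502.5,290.5,120],184.6);go([502.5,290.5,44],184.6)"
```

```text
t 2.63 p [457.2 336.6 135.6] yaw -175.4 zax [ 0.001  0.001 -1.   ] F [0.5 0.1 0.5] M [ 0.05 -0.03  0.05] g [1. 0.] q7 0.9
row [0.    0.001 0.   ] [-41.4 -49.6  15.6]
row [0.    0.001 0.   ] [-41.4 -49.6  91.6]
```

>>> carry_out(steps=[[0,0,0,-41.4,-49.6,15.6,1],[0,0,0,-41.4,-49.6,15.6,1],[0,0,0,-41.4,-49.6,40,1],[0,0,0,-41.4,-49.6,70,1],[0,0,0,-41.4,-49.6,91.6,1],[0,0,0,-41.4,-49.6,91.6,1],[0,0,0,-41.4,-49.6,91.6,0.35],[0,0,0,-41.4,-49.6,91.6,0.35],[0,0,0,-41.4,-49.6,91.6,0.35],[0,0,0,-41.4,-49.6,91.6,0.35]], newtons=25)

```text
time: 3.47
ee_pos: [502.0, 292.6, 45.8]
tool_rot: [-0.126, 3.136, 0.003]
ft_force: [0.4, -0.5, -0.1]
grip_width: 0.453
grip_force: 0.0
```

Run:
```python
from h import *
sent(0,0,0,-41.4,-49.6,91.6);print(load());st()
t=save('top','a.png');s=save('side','b.png');st()
t=cv2.imread('pics/a.png');s=cv2.imread('pics/b.png')
cv2.imwrite('pics/grasp.png',np.hstack([cv2.resize(t[220:320,150:250],(400,400)),cv2.resize(s[130:225,220:330],(400,400))]))
```

```text
{'p': [502.52859043202307, 290.48846416917223, 44.02413909630185], 'rv': [-0.12615148381780644, 3.1383189622762675, 0.0007707458976756302]}
t 3.47 p [502.  292.6  45.8] yaw -175.4 zax [ 0.003  0.002 -1.   ] F [ 0.4 -0.5 -0.1] M [-0.04  0.04  0.06] g [0.45 0.  ] q7 0.98
t 3.57 p [501.7 292.3  45.4] yaw -175.4 zax [ 0.002  0.001 -1.   ] F [-0.  -0.4 -0.5] M [ 0.04  0.01 -0.05] g [0.35 0.  ] q7 0.98
```

View pics/grasp.png

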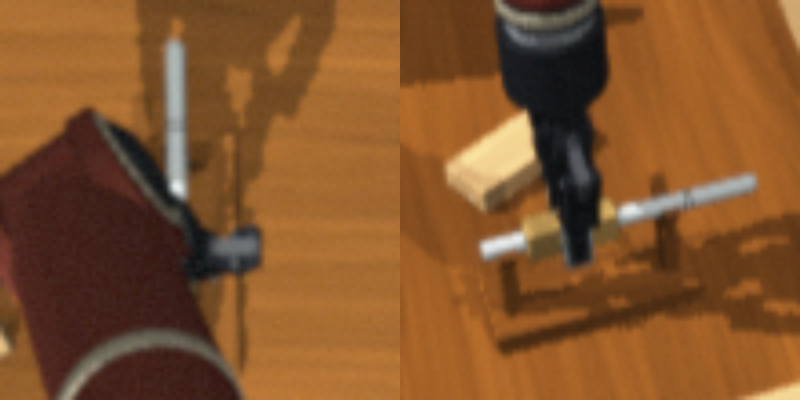

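The fingers straddle the middle of the handle and the bar is undisturbed (finger at (575,235) in the crop). I'll close and lift.

>>> carry_out(steps=[[0,0,0,0,0,0,0.2],[0,0,0,0,0,0,0.1],[0,0,0,0,0,0,0.1],[0,0,0,0,0,0,0.1],[0,0,0,0,0,0,0.1],[0,0,0,0,0,0,0.1],[0,0,0,0,0,-10,0.1],[0,0,0,0,0,-40,0.1],[0,0,0,0,0,-80,0.1],[0,0,0,0,0,-80,0.1]], newtons=80)

```text
time: 4.4
ee_pos: [505.1, 295.0, 131.7]
tool_rot: [-0.126, 3.126, 0.012]
ft_force: [1.6, 0.8, -1.0]
grip_width: 0.245
grip_force: 78.4
```

Run:
```python
from h import *
for n in('top','side'): cams.capture(n)
s=st();sync()
# loop centre candidates; check bar against camera
for t in('bar_mid','bar_tip','bar_neck'):
    r={}
    for n in('top','side'):
        L=cams.place_of(n,t)
        if L: r[n]=L[0]['pixel'];print(t,n,round(L[0]['p'],2),np.round(L[0]['pixel'],1),np.round(at_z(n,r[n],s['ee_pos'][2]+19),1))
    if len(r)==2: x,e=tri(r['top'],r['side']);print('  tri',np.round(x,1),np.round(e,1))
# entry: bar dir b, pre-entry with tip 15 mm before loop
C=np.array([610,-16.]);b=-48;u=np.array([np.cos(np.radians(b)),np.sin(np.radians(b))])
go([*(C-u*175),98-19],b+180); print(C-u*175,C-u*90)
st()
```

```text
t 4.5 p [502.  292.8 126.5] yaw -175.4 zax [ 0.004  0.003 -1.   ] F [-0.9  0.1 -2.7] M [0.04 0.11 0.01] g [ 0.24 78.35] q7 1.0
bar_mid top 0.75 [183.6 246.1] [591.3 307.  145.5]
bar_mid side 0.77 [296.3 152.7] [589.  295.3 145.5]
  tri [592.2 309.1 135.8] [0.7 0.7]
bar_tip top 0.46 [184.8 221.6] [652.1 308.  145.5]
bar_tip side 0.8 [314.9 146.6] [642.7 309.1 145.5]
  tri [647.2 308.1 146.6] [4.7 4.7]
bar_neck top 0.61 [180.9 266.8] [540.4 310.3 145.5]
bar_neck side 0.58 [280.3 152.3] [548.8 308.7 145.5]
  tri [544.8 310.4 144.1] [4.2 4.2]
row [0.004 0.003 0.918] [  23.6 -177.5   46.9]
[492.90214389 114.05034446] [549.77824543  50.88303429]
t 4.8 p [500.2 291.4 122.8] yaw -175.4 zax [-0.003 -0.002 -1.   ] F [-0.1 -0.1 -1.7] M [0.01 0.01 0.03] g [ 0.24 78.35] q7 1.0
```

>>> carry_out(steps=[[0,0,0.12,21.5,-40,0,0.1],[0,0,0.24,21.5,-75,0,0.1],[0,0,0.36,21.5,-105,0,0.1],[0,0,0.48,21.5,-130,0,0.1],[0,0,0.6,21.5,-150,0,0.1],[0,0,0.72,21.5,-165,10,0.1],[0,0,0.83,21.5,-176,20,0.1],[0,0,0.918,21.5,-176,32,0.1],[0,0,0.918,21.5,-176,41.4,0.1],[0,0,0.918,21.5,-176,41.4,0.1]])

```text
time: 5.63
ee_pos: [492.1, 114.8, 80.6]
tool_rot: [-1.272, -2.868, 0.005]
ft_force: [-0.6, 0.7, -1.2]
grip_width: 0.241
grip_force: 78.6
```

Run:
```python
from h import *
for n in 'ab': cams.capture('top')
save('top','a2.png');save('side','b2.png');st();s=st();sync()
t=cv2.imread('pics/a2.png');s=cv2.imread('pics/b2.png')
cv2.imwrite('pics/entry.png',np.hstack([cv2.resize(t[180:270,250:340],(400,400),interpolation=cv2.INTER_CUBIC),cv2.resize(s[190:280,275:365],(400,400),interpolation=cv2.INTER_CUBIC)]))
```

```text
t 5.83 p [494.1 115.4  83. ] yaw 132.1 zax [ 0.001  0.001 -1.   ] F [ 0.1  0.1 -1.3] M [0.09 0.04 0.01] g [ 0.25 78.55] q7 0.6
t 5.83 p [494.1 115.4  83. ] yaw 132.1 zax [ 0.001  0.001 -1.   ] F [ 0.1  0.1 -1.3] M [0.09 0.04 0.01] g [ 0.25 78.55] q7 0.6
```

View pics/entry.png

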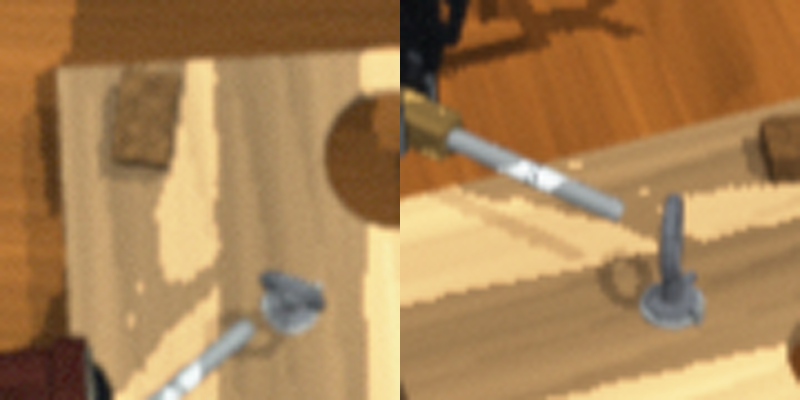

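The entry crop shows the rod aimed at the loop. In the top view its axis passes about 2–3 mm beyond the centre at (291,296), and in the side view the height is right. I'll shift it 2 mm sideways and slide it in by 85 mm.

>>> carry_out(steps=[[0,0,0,0,-2.2,0,0.1],[0,0,0,-10,-2.2,0,0.1],[0,0,0,-20,-2.2,0,0.1],[0,0,0,-32,-2.2,0,0.1],[0,0,0,-44,-2.2,0,0.1],[0,0,0,-56,-2.2,0,0.1],[0,0,0,-68,-2.2,0,0.1],[0,0,0,-80,-2.2,0,0.1],[0,0,0,-85,-2.2,0,0.1],[0,0,0,-85,-2.2,0,0.1]])

```text
time: 6.67
ee_pos: [550.2, 48.0, 82.7]
tool_rot: [1.281, 2.867, -0.001]
ft_force: [0.1, -0.2, -1.4]
grip_width: 0.242
grip_force: 78.6
```

Run:
```python
from h import *
sent(0,0,0,-85,-2.2,0)
for n in 'abcd': cams.capture('top')
cams.capture('side');st();print(load())
for t in ('tab','lug'):
  for n in('top','side'):
    L=cams.place_of(n,t)
    for l in L[:2]:
      x=at_z(n,l['pixel'],55);print(t,n,np.round(l['pixel'],1),round(l['p'],2),np.round(x[:2],1),np.degrees(np.arctan2(x[1]+16.3,x[0]-(608 if n=="top" else 611.5))))
print(st()['ee_pos'])
```

```text
t 6.92 p [548.3  51.   82.6] yaw 132.1 zax [-0.001  0.001 -1.   ] F [ 0.4  0.  -0.1] M [-0.01  0.03  0.03] g [ 0.25 78.55] q7 0.71
{'p': [549.4715819358248, 50.875013673052365, 83.01099858817001], 'rv': [1.2744861327445902, 2.87105320066476, 0.001317988971188586]}
tab top [322.9 242.5] 0.55 [626.8 -34.2] -43.596588742457904
tab top [313.  245.5] 0.53 [618.   -8.7] 37.21192446703721
tab side [336.3 269.1] 0.59 [601.2 -52.9] -105.74105492865719
tab side [344.9 261. ] 0.4 [627.4 -33.5] -47.24987388269385
lug top [309.4 242.7] 0.44 [625.1   0.9] 45.17759496070386
lug side [337.  256.5] 0.76 [613.6 -14.5] 41.289877485368145
lug side [331.2 381.9] 0.2 [ 513.2 -333.2] -107.2364283423517
t 7.12 p [548.8  50.5  82.7] yaw 132.0 zax [-0.  0. -1.] F [-0.5 -0.7 -1.8] M [0.03 0.04 0.03] g [ 0.24 78.55] q7 0.71
[548.75577979  50.54155734  82.74811562]
```

>>> carry_out(steps=[[0,0,0.105,-0.5,9.5,0,0.1],[0,0,0.21,-2.0,18.9,0,0.1],[0,0,0.314,-4.4,28.0,0,0.1],[0,0,0.419,-7.8,36.9,0,0.1],[0,0,0.524,-12.2,45.4,0,0.1],[0,0,0.628,-17.3,53.3,0,0.1],[0,0,0.68,-20.2,57.1,0,0.1],[0,0,0.733,-23.3,60.8,0,0.1],[0,0,0.733,-23.3,60.8,0,0.1],[0,0,0.733,-23.3,60.8,0,0.1]])

```text
time: 7.95
ee_pos: [610.1, 74.1, 82.7]
tool_rot: [2.218, 2.224, 0.001]
ft_force: [1.9, 0.3, -2.1]
grip_width: 0.24
grip_force: 78.6
```

```bash
cat >> h.py <<'E'
def arc(deg,C=(610,-16.5),Rr=90.8):
    c=load(); m=R.from_rotvec(c['rv']).as_matrix(); yaw=np.degrees(np.arctan2(m[1,0],m[0,0]))-deg; y=np.radians(yaw)
    go([C[0]+Rr*np.cos(y),C[1]+Rr*np.sin(y),c['p'][2]],yaw)
def feel():
    s=st(); C=np.array([610,-16.5]); d=np.array(s['ee_pos'])[:2]-C; F=np.array(s['ft_force']); u=d/np.linalg.norm(d)
    print('R',round(np.linalg.norm(d),1),'ang',round(np.degrees(np.arctan2(d[1],d[0])),1),'Mz at C',round(s['moment'][2]+(d[0]*F[1]-d[1]*F[0])/1000,3),'Frad',round(F[:2]@u,1),'Ftan',round(F[1]*u[0]-F[0]*u[1],1))
E
python3 - <<'E'
from h import *
sent(0,0,.733,-23.3,60.8,0)
feel();cams.capture('side');feel();save('side','b3.png');save('top','a3.png');feel();print(load())
for d in(5,6,8,10):arc(d)
t=cv2.imread('pics/a3.png');s=cv2.imread('pics/b3.png')
cv2.imwrite('pics/in.png',np.hstack([cv2.resize(t[195:285,270:360],(400,400),interpolation=cv2.INTER_CUBIC),cv2.resize(s[200:290,295:385],(400,400),interpolation=cv2.INTER_CUBIC)]))
E
```

```text
t 7.95 p [610.1  74.1  82.7] yaw 90.2 zax [ 0.001  0.    -1.   ] F [ 1.9  0.3 -2.1] M [ 0.22 -0.24  0.17] g [ 0.24 78.58] q7 0.14
R 90.6 ang 89.9 Mz at C -0.002 Frad 0.3 Ftan -1.9
t 8.0 p [610.1  74.1  82.8] yaw 90.1 zax [ 0.001  0.001 -1.   ] F [ 2.   0.7 -2.1] M [ 0.2  -0.35  0.21] g [ 0.24 78.54] q7 0.14
R 90.6 ang 90.0 Mz at C 0.028 Frad 0.7 Ftan -2.0
t 8.1 p [610.1  74.1  82.8] yaw 90.1 zax [ 0.001  0.001 -1.   ] F [ 1.6  1.9 -1.4] M [ 0.34 -0.38  0.24] g [ 0.24 78.49] q7 0.14
R 90.6 ang 90.0 Mz at C 0.091 Frad 1.9 Ftan -1.6
{'p': [610.1938625924164, 74.3767479723073, 83.06682680099928], 'rv': [2.218916028267097, 2.2238969173226746, 0.0014403440049638705]}
row [ 0.001 -0.001  0.087] [-0.4  7.5  0. ]
row [ 0.001 -0.001  0.105] [-0.6  9.1  0. ]
row [ 0.001 -0.001  0.14 ] [-1.  12.2  0. ]
row [ 0.001 -0.001  0.175] [-1.5 15.4  0. ]
```

View pics/in.png

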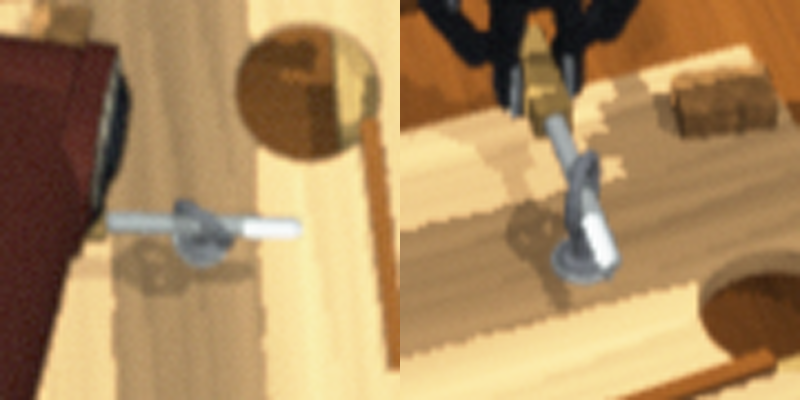

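The crop shows the rod running through the loop in both views. In the top view the tip is at (298,228), clear of the pencil, and the loop is at (203,225). I'll now turn in small steps and read the torque after each.

>>> carry_out(steps=[[0,0,0.035,-0.1,3.2,0,0.1],[0,0,0.07,-0.2,6.4,0,0.1],[0,0,0.105,-0.5,9.4,0,0.1],[0,0,0.105,-0.5,9.4,0,0.1],[0,0,0.105,-0.5,9.4,0,0.1],[0,0,0.105,-0.5,9.4,0,0.1],[0,0,0.105,-0.5,9.4,0,0.1],[0,0,0.105,-0.5,9.4,0,0.1],[0,0,0.105,-0.5,9.4,0,0.1],[0,0,0.105,-0.5,9.4,0,0.1]])

```text
time: 8.93
ee_pos: [619.4, 73.4, 82.8]
tool_rot: [-2.334, -2.103, -0.001]
ft_force: [2.9, 3.1, -1.6]
grip_width: 0.246
grip_force: 78.5
```

Run:
```python
from h import *
sent(0,0,.105,-.5,9.4,0)
feel();cams.capture('side');feel();cams.capture('side');feel();arc(6)
```

```text
t 8.93 p [619.4  73.4  82.8] yaw 84.0 zax [ 0.001  0.001 -1.   ] F [ 2.9  3.1 -1.6] M [ 0.61 -0.58  0.31] g [ 0.25 78.52] q7 0.06
R 90.4 ang 84.1 Mz at C 0.085 Frad 3.4 Ftan -2.5
t 8.98 p [619.4  73.4  82.8] yaw 84.0 zax [ 0.001  0.001 -1.   ] F [ 2.7  2.9 -2.1] M [ 0.68 -0.56  0.27] g [ 0.24 78.52] q7 0.06
R 90.4 ang 84.0 Mz at C 0.052 Frad 3.2 Ftan -2.4
t 9.03 p [619.4  73.4  82.8] yaw 84.0 zax [ 0.001  0.001 -1.   ] F [ 2.7  2.1 -0.6] M [ 0.67 -0.58  0.28] g [ 0.25 78.53] q7 0.06
R 90.4 ang 84.0 Mz at C 0.058 Frad 2.4 Ftan -2.5
row [ 0.001 -0.001  0.105] [-0.6  9.2  0. ]
```

>>> carry_out(steps=[[0,0,0.035,-0.1,3.2,0,0.1],[0,0,0.07,-0.2,6.4,0,0.1],[0,0,0.105,-0.5,9.5,0,0.1],[0,0,0.105,-0.5,9.5,0,0.1],[0,0,0.105,-0.5,9.5,0,0.1],[0,0,0.105,-0.5,9.5,0,0.1],[0,0,0.105,-0.5,9.5,0,0.1],[0,0,0.105,-0.5,9.5,0,0.1],[0,0,0.105,-0.5,9.5,0,0.1],[0,0,0.105,-0.5,9.5,0,0.1]])

```text
time: 9.87
ee_pos: [628.6, 71.5, 82.7]
tool_rot: [-2.442, -1.977, -0.0]
ft_force: [3.2, 3.1, -2.6]
grip_width: 0.242
grip_force: 78.5
```

Run:
```python
from h import *
sent(0,0,.105,-.5,9.5,0)
feel();cams.capture('side');feel();cams.capture('side');feel();arc(5)
```

```text
t 9.87 p [628.6  71.5  82.7] yaw 78.0 zax [ 0.  0. -1.] F [ 3.2  3.1 -2.6] M [ 0.68 -0.62  0.28] g [ 0.24 78.53] q7 -0.02
R 89.9 ang 78.1 Mz at C 0.06 Frad 3.6 Ftan -2.5
t 9.92 p [628.6  71.5  82.7] yaw 78.0 zax [ 0.  0. -1.] F [ 3.   3.1 -2.7] M [ 0.68 -0.59  0.3 ] g [ 0.24 78.53] q7 -0.02
R 90.0 ang 78.1 Mz at C 0.09 Frad 3.6 Ftan -2.3
t 9.97 p [628.6  71.5  82.7] yaw 78.0 zax [ 0.  0. -1.] F [ 2.7  2.5 -2. ] M [ 0.74 -0.64  0.29] g [ 0.24 78.53] q7 -0.02
R 89.9 ang 78.1 Mz at C 0.097 Frad 3.0 Ftan -2.1
row [ 0.001 -0.001  0.087] [-0.5  7.7  0. ]
```

>>> carry_out(steps=[[0,0,0.03,-0.1,2.7,0,0.1],[0,0,0.06,-0.2,5.4,0,0.1],[0,0,0.087,-0.4,7.9,0,0.1],[0,0,0.087,-0.4,7.9,0,0.1],[0,0,0.087,-0.4,7.9,0,0.1],[0,0,0.087,-0.4,7.9,0,0.1],[0,0,0.087,-0.4,7.9,0,0.1],[0,0,0.087,-0.4,7.9,0,0.1],[0,0,0.087,-0.4,7.9,0,0.1],[0,0,0.087,-0.4,7.9,0,0.1]])

```text
time: 10.8
ee_pos: [636.0, 69.0, 82.6]
tool_rot: [2.526, 1.868, -0.001]
ft_force: [2.7, 2.1, -1.9]
grip_width: 0.24
grip_force: 78.5
```

Run:
```python
from h import *
sent(0,0,.087,-.4,7.9,0)
feel();cams.capture('side');feel()
```

```text
t 10.8 p [636.   69.   82.6] yaw 73.0 zax [-0. -0. -1.] F [ 2.7  2.1 -1.9] M [ 0.48 -0.54  0.17] g [ 0.24 78.54] q7 -0.09
R 89.4 ang 73.1 Mz at C -0.005 Frad 2.8 Ftan -2.0
t 10.85 p [636.   69.   82.7] yaw 73.0 zax [-0. -0. -1.] F [ 2.2  2.1 -1.6] M [ 0.51 -0.51  0.21] g [ 0.25 78.54] q7 -0.09
R 89.4 ang 73.1 Mz at C 0.074 Frad 2.7 Ftan -1.5
```

>>> carry_out(steps=[[0,0,0.03,-0.1,2.7,0,0.1],[0,0,0.06,-0.2,5.4,0,0.1],[0,0,0.087,-0.4,7.9,0,0.1],[0,0,0.087,-0.4,7.9,0,0.1],[0,0,0.087,-0.4,7.9,0,0.1],[0,0,0.087,-0.4,7.9,0,0.1],[0,0,0.087,-0.4,7.9,0,0.1],[0,0,0.087,-0.4,7.9,0,0.1],[0,0,0.087,-0.4,7.9,0,0.1],[0,0,0.087,-0.4,7.9,0,0.1]])

```text
time: 11.68
ee_pos: [643.4, 66.5, 82.7]
tool_rot: [-2.605, -1.756, 0.001]
ft_force: [1.6, 1.9, -3.3]
grip_width: 0.245
grip_force: 78.5
```

Run:
```python
from h import *
sent(0,0,.087,-.4,7.9,0)
feel();cams.capture('side');feel();arc(5)
```

```text
t 11.68 p [643.4  66.5  82.7] yaw 68.0 zax [-0. -0. -1.] F [ 1.6  1.9 -3.3] M [ 0.45 -0.27  0.12] g [ 0.24 78.54] q7 -0.16
R 89.5 ang 68.1 Mz at C 0.048 Frad 2.4 Ftan -0.8
t 11.73 p [643.4  66.5  82.7] yaw 68.0 zax [-0. -0. -1.] F [ 1.2  1.3 -2.2] M [ 0.41 -0.26  0.11] g [ 0.25 78.53] q7 -0.16
R 89.5 ang 68.1 Mz at C 0.053 Frad 1.6 Ftan -0.6
row [ 0.    -0.001  0.087] [-0.4  7.7  0. ]
```

>>> carry_out(steps=[[0,0,0.03,-0.1,2.7,0,0.1],[0,0,0.06,-0.2,5.4,0,0.1],[0,0,0.087,-0.4,7.8,0,0.1],[0,0,0.087,-0.4,7.8,0,0.1],[0,0,0.087,-0.4,7.8,0,0.1],[0,0,0.087,-0.4,7.8,0,0.1],[0,0,0.087,-0.4,7.8,0,0.1],[0,0,0.087,-0.4,7.8,0,0.1],[0,0,0.087,-0.4,7.8,0,0.1],[0,0,0.087,-0.4,7.8,0,0.1]])

```text
time: 12.57
ee_pos: [650.6, 63.3, 82.7]
tool_rot: [-2.678, -1.642, 0.0]
ft_force: [1.1, 0.4, -2.2]
grip_width: 0.241
grip_force: 78.5
```

Run:
```python
from h import *
sent(0,0,.087,-.4,7.8,0)
feel();cams.capture('side');feel()
```

```text
t 12.57 p [650.6  63.3  82.7] yaw 63.0 zax [-0. -0. -1.] F [ 1.1  0.4 -2.2] M [ 0.37 -0.13  0.04] g [ 0.24 78.54] q7 -0.22
R 89.6 ang 63.1 Mz at C -0.027 Frad 0.8 Ftan -0.8
t 12.62 p [650.6  63.3  82.7] yaw 63.0 zax [-0. -0. -1.] F [ 0.8  0.9 -2.5] M [ 0.32 -0.16  0.05] g [ 0.24 78.54] q7 -0.22
R 89.5 ang 63.1 Mz at C 0.022 Frad 1.1 Ftan -0.3
```

>>> carry_out(steps=[[0,0,0.03,-0.1,2.7,0,0.1],[0,0,0.06,-0.2,5.4,0,0.1],[0,0,0.087,-0.4,7.8,0,0.1],[0,0,0.087,-0.4,7.8,0,0.1],[0,0,0.087,-0.4,7.8,0,0.1],[0,0,0.087,-0.4,7.8,0,0.1],[0,0,0.087,-0.4,7.8,0,0.1],[0,0,0.087,-0.4,7.8,0,0.1],[0,0,0.087,-0.4,7.8,0,0.1],[0,0,0.087,-0.4,7.8,0,0.1]])

```text
time: 13.45
ee_pos: [657.4, 59.5, 82.7]
tool_rot: [-2.747, -1.524, 0.0]
ft_force: [0.0, 2.3, -1.5]
grip_width: 0.244
grip_force: 78.6
```

Run:
```python
from h import *
sent(0,0,.087,-.4,7.8,0)
feel();cams.capture('side');feel();arc(5)
```

```text
t 13.45 p [657.4  59.5  82.7] yaw 58.0 zax [-0.  0. -1.] F [ 0.   2.3 -1.5] M [ 0.31 -0.   -0.02] g [ 0.24 78.55] q7 -0.29
R 89.6 ang 58.1 Mz at C 0.089 Frad 2.0 Ftan 1.2
t 13.5 p [657.4  59.5  82.7] yaw 58.0 zax [-0. -0. -1.] F [-0.6  2.6 -2. ] M [ 0.44 -0.03 -0.05] g [ 0.25 78.55] q7 -0.29
R 89.5 ang 58.1 Mz at C 0.117 Frad 1.9 Ftan 1.9
row [ 0.    -0.001  0.087] [-0.3  7.8  0. ]
```

>>> carry_out(steps=[[0,0,0.03,-0.1,2.7,0,0.1],[0,0,0.06,-0.2,5.4,0,0.1],[0,0,0.087,-0.3,7.8,0,0.1],[0,0,0.087,-0.3,7.8,0,0.1],[0,0,0.087,-0.3,7.8,0,0.1],[0,0,0.087,-0.3,7.8,0,0.1],[0,0,0.087,-0.3,7.8,0,0.1],[0,0,0.087,-0.3,7.8,0,0.1],[0,0,0.087,-0.3,7.8,0,0.1],[0,0,0.087,-0.3,7.8,0,0.1]])

```text
time: 14.33
ee_pos: [663.8, 55.1, 82.7]
tool_rot: [-2.811, -1.403, 0.0]
ft_force: [-0.9, 1.7, -1.4]
grip_width: 0.25
grip_force: 78.6
```

Run:
```python
from h import *
sent(0,0,.087,-.3,7.8,0)
feel();cams.capture('side');feel()
```

```text
t 14.33 p [663.8  55.1  82.7] yaw 53.0 zax [-0.  0. -1.] F [-0.9  1.7 -1.4] M [ 0.42  0.07 -0.06] g [ 0.25 78.56] q7 -0.36
R 89.6 ang 53.1 Mz at C 0.096 Frad 0.8 Ftan 1.8
t 14.38 p [663.8  55.1  82.7] yaw 53.0 zax [-0.  0. -1.] F [ 0.2  2.2 -2.8] M [ 0.38  0.08 -0.08] g [ 0.25 78.57] q7 -0.36
R 89.6 ang 53.1 Mz at C 0.026 Frad 1.9 Ftan 1.2
```

>>> carry_out(steps=[[0,0,0.03,-0.1,2.7,0,0.1],[0,0,0.06,-0.2,5.4,0,0.1],[0,0,0.087,-0.3,7.8,0,0.1],[0,0,0.087,-0.3,7.8,0,0.1],[0,0,0.087,-0.3,7.8,0,0.1],[0,0,0.087,-0.3,7.8,0,0.1],[0,0,0.087,-0.3,7.8,0,0.1],[0,0,0.087,-0.3,7.8,0,0.1],[0,0,0.087,-0.3,7.8,0,0.1],[0,0,0.087,-0.3,7.8,0,0.1]])

```text
time: 15.22
ee_pos: [669.7, 50.3, 82.6]
tool_rot: [-2.869, -1.279, 0.001]
ft_force: [-1.8, 2.1, -2.5]
grip_width: 0.241
grip_force: 78.6
```

Run:
```python
from h import *
sent(0,0,.087,-.3,7.8,0)
feel();cams.capture('side');feel();arc(5);save('top','a4.png');save('side','b4.png')
```

```text
t 15.22 p [669.7  50.3  82.6] yaw 48.1 zax [-0.001  0.    -1.   ] F [-1.8  2.1 -2.5] M [0.45 0.45 0.14] g [ 0.24 78.62] q7 -0.42
R 89.6 ang 48.2 Mz at C 0.379 Frad 0.4 Ftan 2.7
t 15.27 p [669.7  50.3  82.6] yaw 48.1 zax [-0.001  0.    -1.   ] F [-2.4  1.7 -1.9] M [0.46 0.5  0.12] g [ 0.25 78.61] q7 -0.42
R 89.6 ang 48.2 Mz at C 0.381 Frad -0.4 Ftan 2.9
row [ 0.    -0.001  0.087] [-0.4  8.   0. ]
```

>>> carry_out(steps=[[0,0,0.03,0,2.7,0,0.1],[0,0,0.052,-0.1,4.7,0,0.1],[0,0,0.052,-0.1,4.7,0,0.1],[0,0,0.052,-0.1,4.7,0,0.1],[0,0,0.052,-0.1,4.7,0,0.1],[0,0,0.052,-0.1,4.7,0,0.1],[0,0,0.052,-0.1,4.7,0,0.1],[0,0,0.052,-0.1,4.7,0,0.1],[0,0,0.052,-0.1,4.7,0,0.1],[0,0,0.052,-0.1,4.7,0,0.1]])

```text
time: 16.2
ee_pos: [673.2, 47.0, 82.6]
tool_rot: [-2.901, -1.204, 0.001]
ft_force: [-3.3, 2.3, -1.9]
grip_width: 0.242
grip_force: 78.6
```

Run:
```python
from h import *
sent(0,0,.052,-.1,4.7,0)
feel();cams.capture('side');feel();arc(3);save('top','a5.png');s=save('side','b5.png')
for n in('top','side'):
  for t in('tab','lug'):
    for l in cams.place_of(n,t)[:2]: print(n,t,np.round(l['pixel'],1),round(l['p'],2),np.round(at_z(n,l['pixel'],55)[:2],1))
f=[cv2.resize(cv2.imread('pics/'+a)[235:285,310:360],(400,400),interpolation=cv2.INTER_CUBIC) for a in('b3.png','b5.png')]
cv2.imwrite('pics/tabcmp.png',np.hstack(f))
```

```text
t 16.2 p [673.2  47.   82.6] yaw 45.1 zax [-0.  0. -1.] F [-3.3  2.3 -1.9] M [0.59 0.62 0.07] g [ 0.24 78.59] q7 -0.46
R 89.6 ang 45.1 Mz at C 0.419 Frad -0.7 Ftan 3.9
t 16.25 p [673.2  47.   82.6] yaw 45.1 zax [-0.  0. -1.] F [-2.5  2.1 -2.2] M [ 0.57  0.77 -0.01] g [ 0.24 78.58] q7 -0.46
R 89.6 ang 45.1 Mz at C 0.276 Frad -0.3 Ftan 3.2
row [ 0.    -0.001  0.052] [-0.2  4.9  0. ]
top tab [318.7 247.2] 0.55 [614.  -23.6]
top lug [317.6 241.6] 0.5 [628.7 -20.3]
side tab [339.5 262.6] 0.39 [613.9 -35.1]
side tab [366.2 226.5] 0.21 [711.4  66.3]
side lug [347.  227.1] 0.68 [664.9  77. ]
side lug [341.9 259.4] 0.64 [622.1 -26.6]
```

View pics/tabcmp.png

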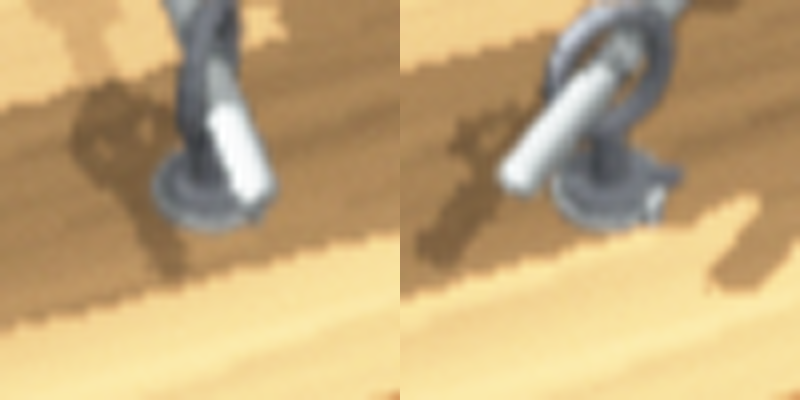

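The crop shows the loop turned open to the camera, with the lug at (675,175) and the tab at (655,205) on the near right of the flange. The torque rose to about 0.4 N·m and levelled off, so the flange is tight and dragging, by roughly 5° so far. I'll nip it 4.5° more.

>>> carry_out(steps=[[0,0,0.03,0,2.7,0,0.1],[0,0,0.055,-0.1,5.0,0,0.1],[0,0,0.0785,-0.3,7.2,0,0.1],[0,0,0.0785,-0.3,7.2,0,0.1],[0,0,0.0785,-0.3,7.2,0,0.1],[0,0,0.0785,-0.3,7.2,0,0.1],[0,0,0.0785,-0.3,7.2,0,0.1],[0,0,0.0785,-0.3,7.2,0,0.1],[0,0,0.0785,-0.3,7.2,0,0.1],[0,0,0.0785,-0.3,7.2,0,0.1]])

```text
time: 17.38
ee_pos: [678.1, 41.7, 82.6]
tool_rot: [-2.947, -1.088, 0.001]
ft_force: [-5.0, 2.3, -3.5]
grip_width: 0.247
grip_force: 78.6
```

Run:
```python
from h import *
sent(0,0,.0785,-.3,7.2,0)
feel();cams.capture('side');feel();save('top','a6.png');save('side','b6.png')
# corner-free measure of the tab's move by template between side pictures
a=cv2.imread('pics/side0.png',0);b=cv2.imread('pics/b6.png',0)
f=[cv2.resize(cv2.imread('pics/'+n)[235:285,310:360],(400,400),interpolation=cv2.INTER_CUBIC) for n in('side0.png','b6.png')]
cv2.imwrite('pics/tabcmp2.png',np.hstack(f))
p,M,o=P('side')
def pr(X):
    v=M.T@(np.array(X)-o); return p['cx']+p['fx']*v[0]/-v[2], p['cy']-p['fy']*v[1]/-v[2]
for ang in range(-80,20,10):
    x=pr([611.5+18.5*np.cos(np.radians(ang)),-16.4+18.5*np.sin(np.radians(ang)),55]);print(ang,np.round([(x[0]-310)*8,(x[1]-235)*8]))
```

```text
t 17.38 p [678.1  41.7  82.6] yaw 40.5 zax [-0.001  0.    -1.   ] F [-5.   2.3 -3.5] M [ 0.59  0.85 -0.01] g [ 0.25 78.59] q7 -0.52
R 89.6 ang 40.5 Mz at C 0.441 Frad -2.3 Ftan 5.0
t 17.43 p [678.1  41.7  82.6] yaw 40.5 zax [-0.001  0.    -1.   ] F [-3.5  2.7 -2.2] M [ 0.69  0.86 -0.02] g [ 0.24 78.59] q7 -0.52
R 89.6 ang 40.5 Mz at C 0.361 Frad -0.9 Ftan 4.3
-80 [238. 219.]
-70 [248. 215.]
-60 [256. 210.]
-50 [263. 204.]
-40 [269. 197.]
-30 [272. 189.]
-20 [274. 181.]
-10 [274. 174.]
0 [272. 166.]
10 [268. 158.]
```

View pics/tabcmp2.png

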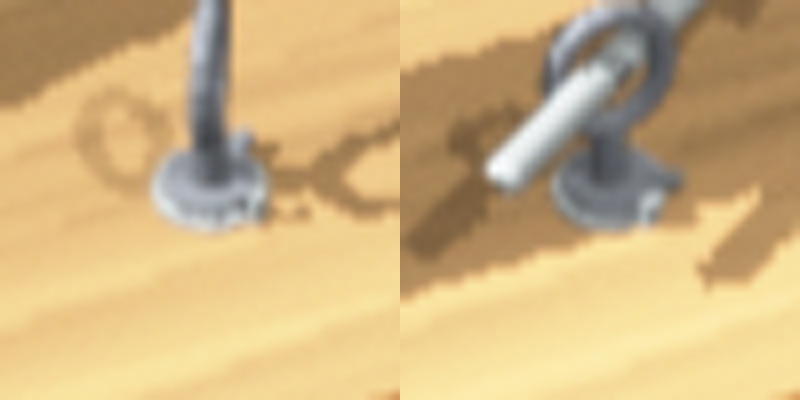

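The tab moved from about (257,205) to (250,208) in the crop, which fits roughly 8–10° of drag and agrees with the torque reading. I'll turn the bar back within the slack and draw it out.

>>> carry_out(steps=[[0,0,-0.112,-0.6,-10.0,0,0.1],[0,0,-0.224,-2.2,-19.9,0,0.1],[0,0,-0.336,-5.0,-29.5,0,0.1],[0,0,-0.448,-8.8,-38.8,0,0.1],[0,0,-0.56,-13.7,-47.6,0,0.1],[0,0,-0.672,-19.5,-55.8,0,0.1],[0,0,-0.785,-26.2,-63.4,0,0.1],[0,0,-0.785,-26.2,-63.4,0,0.1],[0,0,-0.785,-26.2,-63.4,0,0.1],[0,0,-0.785,-26.2,-63.4,0,0.1]])

```text
time: 18.37
ee_pos: [619.6, 71.2, 83.6]
tool_rot: [2.307, 2.126, 0.004]
ft_force: [-0.6, -0.7, -1.6]
grip_width: 0.246
grip_force: 78.9
```

Run:
```python
from h import *
sent(0,0,-.785,-26.2,-63.4,0);feel();cams.capture('side');feel();print(load())
```

```text
t 18.37 p [619.6  71.2  83.6] yaw 85.3 zax [ 0.005 -0.002 -1.   ] F [-0.6 -0.7 -1.6] M [ 0.03  0.02 -0.05] g [ 0.25 78.86] q7 0.08
R 88.3 ang 83.8 Mz at C -0.011 Frad -0.8 Ftan 0.5
t 18.42 p [619.2  71.6  83.3] yaw 85.4 zax [ 0.004 -0.001 -1.   ] F [-0.   0.3 -2.3] M [ 0.01  0.01 -0.07] g [ 0.24 78.86] q7 0.08
R 88.6 ang 84.0 Mz at C -0.062 Frad 0.3 Ftan 0.0
{'p': [617.6058064051246, 73.75961442381261, 83.07149482458578], 'rv': [2.3034308283627976, 2.1362901662470275, 0.0014421505587048928]}
```

Free of load, so I'll draw it out by 90 mm.

>>> carry_out(steps=[[0,0,0,0,0,0,0.1],[0,0,0,10,0,0,0.1],[0,0,0,20,0,0,0.1],[0,0,0,32,0,0,0.1],[0,0,0,44,0,0,0.1],[0,0,0,56,0,0,0.1],[0,0,0,70,0,0,0.1],[0,0,0,82,0,0,0.1],[0,0,0,94,0,0,0.1],[0,0,0,94,0,0,0.1]])

```text
time: 19.25
ee_pos: [624.1, 171.8, 82.4]
tool_rot: [-2.298, -2.138, -0.003]
ft_force: [-0.3, 0.6, -1.5]
grip_width: 0.247
grip_force: 78.9
```

Run:
```python
from h import *
sent(0,0,0,94,0,0)
for i in range(5): cams.capture('side')
feel();print(load());go([501.8,291.8,125],184.6)
```

```text
t 19.5 p [624.6 164.7  82.8] yaw 85.4 zax [ 0.    -0.001 -1.   ] F [ 0.2 -0.2 -2. ] M [ 0.01 -0.05  0.04] g [ 0.24 78.87] q7 -0.06
R 181.8 ang 85.4 Mz at C 0.007 Frad -0.1 Ftan -0.2
{'p': [624.6733403521276, 167.49352532816204, 83.13402868291617], 'rv': [2.3034308283627976, 2.136290166247028, 0.001442150558704893]}
row [ 1.000e-03  0.000e+00 -1.726e+00] [ 114.7 -131.8  -41.9]
```

>>> carry_out(steps=[[0,0,0,10,0,-20,0.1],[0,0,-0.1,20,-5,-40,0.1],[0,0,-0.22,30,-15,-42,0.1],[0,0,-0.34,40,-25,-42,0.1],[0,0,-0.46,50,-35,-42,0.1],[0,0,-0.58,60,-45,-42,0.1],[0,0,-0.7,65,-55,-42,0.1],[0,0,-0.82,70,-65,-42,0.1],[0,0,-0.94,75,-75,-42,0.1],[0,0,-1.0,80,-80,-42,0.1]])

```text
time: 20.33
ee_pos: [549.9, 251.3, 124.8]
tool_rot: [-0.995, -2.979, 0.002]
ft_force: [-0.3, 1.4, -1.3]
grip_width: 0.24
grip_force: 78.9
```

Run:
```python
from h import *
for i in range(6): cams.capture('side')
st();sync();go([501.8,291.8,125],184.6)
```

```text
t 20.63 p [551.8 251.  124.8] yaw 142.7 zax [ 0.001 -0.001 -1.   ] F [-0.3 -0.4 -2.4] M [-0.01 -0.03 -0.02] g [ 0.24 78.89] q7 0.55
row [-0.001  0.001 -0.732] [64.5  2.2 -0.3]
```

>>> carry_out(steps=[[0,0,-0.11,15,0,0,0.1],[0,0,-0.22,30,1,0,0.1],[0,0,-0.33,45,1,0,0.1],[0,0,-0.44,58,2,0,0.1],[0,0,-0.55,64.5,2.2,0,0.1],[0,0,-0.66,64.5,2.2,0,0.1],[0,0,-0.732,64.5,2.2,0,0.1],[0,0,-0.732,64.5,2.2,0,0.1],[0,0,-0.732,64.5,2.2,0,0.1],[0,0,-0.732,64.5,2.2,0,0.1]])

```text
time: 21.47
ee_pos: [501.3, 292.5, 124.6]
tool_rot: [-0.126, 3.139, -0.001]
ft_force: [0.5, -0.5, -1.6]
grip_width: 0.242
grip_force: 78.9
```

Run:
```python
from h import *
for i in range(5): cams.capture('side')
st();sync();go([501.8,291.8,46.5],184.6)
```

```text
t 21.72 p [500.8 293.1 124.7] yaw -175.2 zax [ 0. -0. -1.] F [ 0.2 -1.2 -1.7] M [-0.   -0.02  0.02] g [ 0.24 78.89] q7 1.02
row [-0.     0.     0.003] [-0.9 -1.4 78.2]
```

>>> carry_out(steps=[[0,0,0,-0.9,-1.4,20,0.1],[0,0,0,-0.9,-1.4,40,0.1],[0,0,0,-0.9,-1.4,55,0.1],[0,0,0,-0.9,-1.4,65,0.1],[0,0,0,-0.9,-1.4,70,0.1],[0,0,0,-0.9,-1.4,74,0.1],[0,0,0,-0.9,-1.4,77,0.1],[0,0,0,-0.9,-1.4,78.2,0.1],[0,0,0,-0.9,-1.4,78.2,0.1],[0,0,0,-0.9,-1.4,78.2,0.1]])

```text
time: 22.55
ee_pos: [502.3, 291.9, 47.1]
tool_rot: [-0.131, 3.138, 0.001]
ft_force: [-0.6, -0.8, -1.5]
grip_width: 0.243
grip_force: 79.0
```

Run:
```python
from h import *
cams.capture('side');cams.capture('side');st();save('top','a7.png');save('side','b7.png');st()
f=[cv2.resize(cv2.imread('pics/'+n)[150:225,235:330],(400,400),interpolation=cv2.INTER_CUBIC) for n in('side0.png','b7.png')]
cv2.imwrite('pics/seat.png',np.hstack(f))
```

```text
t 22.65 p [502.3 291.8  47.1] yaw -175.2 zax [ 0.001  0.    -1.   ] F [ 0.4 -1.1 -0.6] M [-0.07 -0.09 -0.04] g [ 0.24 79.04] q7 1.01
t 22.75 p [502.3 291.9  47. ] yaw -175.2 zax [ 0.001  0.    -1.   ] F [-0. -1.  0.] M [-0.11 -0.17 -0.02] g [ 0.24 79.07] q7 1.01
```

>>> carry_out(steps=[[0,0,0,0,0,0.5,0.1],[0,0,0,0,0,1,0.1],[0,0,0,0,0,1,0.1],[0,0,0,0,0,1,0.3],[0,0,0,0,0,1,0.4],[0,0,0,0,0,1,0.6],[0,0,0,0,0,1,0.8],[0,0,0,0,0,1,1],[0,0,0,0,0,1,1],[0,0,0,0,0,1,1]])

```text
time: 23.58
ee_pos: [501.7, 291.9, 45.4]
tool_rot: [0.132, -3.139, -0.0]
ft_force: [0.2, 0.4, 0.1]
grip_width: 1.0
grip_force: 0.0
```

>>> carry_out(steps=[[0,0,0,0,0,0,1],[0,0,0,0,0,-8,1],[0,0,0,0,0,-20,1],[0,0,0,0,0,-40,1],[0,0,0,0,0,-70,1],[0,0,0,0,0,-100,1],[0,0,0,0,0,-130,1],[0,0,0,0,0,-150,1],[0,0,0,0,0,-150,1],[0,0,0,0,0,-150,1]])

```text
time: 24.42
ee_pos: [502.5, 292.3, 198.0]
tool_rot: [-0.131, 3.135, 0.003]
ft_force: [-0.2, -0.2, -0.1]
grip_width: 0.996
grip_force: 0.0
```

Run:
```python
from h import *
for i in range(3): cams.capture('side')
save('top','a8.png');save('side','b8.png');st()
c=lambda n,y0,y1,x0,x1: cv2.resize(cv2.imread('pics/'+n)[y0:y1,x0:x1],(400,300),interpolation=cv2.INTER_CUBIC)
cv2.imwrite('pics/fin.png',np.vstack([np.hstack([c('side0.png',150,225,235,335),c('b8.png',150,225,235,335)]),np.hstack([c('side0.png',235,280,310,370),c('b8.png',235,280,310,370)])]))
```

```text
t 24.67 p [501.  291.3 194.3] yaw -175.2 zax [-0.002 -0.002 -1.   ] F [ 0.2 -0.1 -0.9] M [ 0.01  0.01 -0.05] g [1. 0.] q7 1.04
```

View pics/fin.png

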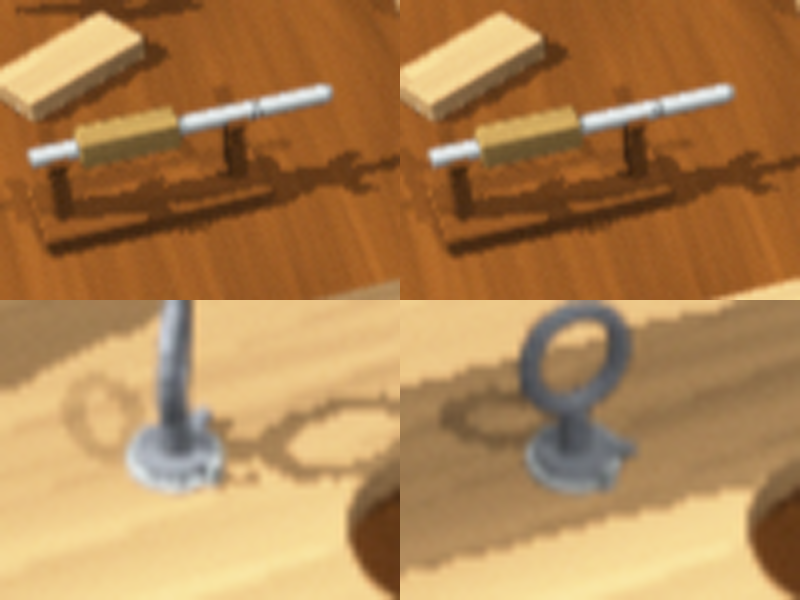

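The bar lies in its cradle as it did before (tip at (730,92) against (328,92) in the matching crop). The eye has turned, and the tab has moved slightly round, by about one camera pixel or roughly 3 mm.

```bash
python3 -c "
from h import *
print(workorder.hand_in())"
```

```text
the job is handed in; nothing more can be done
None
```

The eye is turned up tight and nipped about 8–11° further (estimated from the torque steps and roughly one pixel of tab movement, not measured closely); the bar is back in its cradle as it lay, and the job was handed in at about 25 s.

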